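# Clamp a glaze jar in the jar shaker, snug plus three turns

## Task

Get the small glaze jar ready for shaking: stand it in the cup of the jar shaker's pulled-out tray and push the tray fully home. Then wind the crank clockwise until the rubber foot just touches the jar's lid, and from that touch give it exactly three full turns more, so that the sprung foot holds the lid firmly without crushing it; leave the other things where they are.

Things in the scene. Friction and masses are not known exactly. Their poses are not given: they have to be found in the camera images.
- jar: The small glaze jar: white screw jar with label, round, 60 mm across and 98 mm high with a flat lid, 0.32 kg. Origin at the centre of its underside, z up. May be gripped round the body from 20 mm above its underside up to the lid. It may have swapped places with the other loose jar, which is clearly taller.
- big_jar: A bystander: the taller glaze jar, 66 x 70 mm across and 121 mm high, too wide for the cup. Origin at the centre of its underside. The two jars may have swapped places.
- shaker: The bench jar shaker, fixed: grey base 160 x 136 mm, motor housing 90 mm high at its back, two 13 mm posts standing 58 mm either side of the clamp screw, across their tops a grey crosshead (30 x 140 mm, top at z = 208 mm, nut to 213 mm). Origin on the vertical screw's axis at surface height; x points to the machine's back (the tray comes out along -x), y to its left, z up.
- tray (a joint): How far the tray stands out of the machine, m: 0 = fully home (a firm stop; the cup is then centred under the screw), up to 0.11 pulled out. It slides with about 5 N of friction and stays where it is left.
- cup (a point): Centre of the cup's floor (rubber studs) on the sliding tray, 46 mm above the surface. The cup is a round black collar, 65 mm inside and 75 mm outside, its rim 14 mm above its floor; the small jar stands in it with 2 to 3 mm to spare all round. Axes as the shaker's.
- lip (a point): Middle of the front face of the tray's upturned front lip (60 mm wide, 5 mm thick, from 40 to 70 mm above the surface), 71 mm in front of the cup's centre, 60 mm above the surface. Push on this face along the shaker's +x to send the tray home.
- crank: Crank on top of the clamp screw, which carries the sprung rubber foot, 44 mm across. Origin on the screw's axis, at the arm's underside; x along the arm to the handle, z up. Clockwise from above lowers crank and foot 4 mm a turn. The handle starts over the machine's back half, 0.4 to 1.9 turns short of touching the lid (the foot's stem is set longer or shorter each time). Stays where it is left.
- handle (a point): Middle of the crank's black grip: upright cylinder, 22 mm in diameter, 42 mm high, spinning freely on its pin, 40 mm from the screw's axis; this point is 32 mm above the crank's origin. Arm and hub lie below it. Turning freely takes about 1 N here; once the foot touches and rubs on the lid it drags with 2 to 4 N, growing to 4 to 7 N after three turns (foot's spring: 5 N, plus 2.8 N a turn).
- squeeze_bottle: A bystander: squeeze bottle of glaze, 64 mm across, 215 mm high. Origin at the centre of its underside.
- trim_tool: A bystander: wire loop trimming tool with wooden handle, 190 mm long, lying flat. Origin at its middle, underside.
- loose_cap: A bystander: white ribbed bottle cap, 36 mm across, 22 mm high. Origin at the centre of its underside.
Things that resemble listed ones, but are neither listed nor needed, are in the scene too. Leave any orange look-alike of the jar alone.

How it is judged (in metres and radians):
On the way, in this order (a step that is already met when the one before it is completed fails the run):
1. the small jar stands upright on the floor of the cup, let go, with the tray still pulled out (z of jar in the frame of cup below 0.003 m and horizontal distance between jar and cup below 0.005 m and angle between jar's own z axis and vertical below 0.06 rad and value of joint tray above 0.05 m and contact force between the fingers and jar below 0.5 N), for 0.2 s.
2. the tray is fully home with the jar in its cup (value of joint tray below 0.004 m and z of jar in the frame of cup below 0.003 m and horizontal distance between jar and cup below 0.005 m), for 0.2 s.
3. the foot has been wound down onto the jar's lid (contact force between crank and jar above 2 N and value of joint tray below 0.005 m), for 0.1 s.
At the end, for the whole second after the job is handed in: The small jar stands upright on the cup's floor (within 5 mm of its centre), the tray is home (within 5 mm), and the crank rests three turns past the foot's first touch on the lid, within about a quarter turn either way, so that the sprung foot presses on the lid with 12.6 to 14.2 N (contact force between crank and jar between 12.6 and 14.2 N and value of joint tray below 0.005 m and z of jar in the frame of cup below 0.003 m and horizontal distance between jar and cup below 0.005 m and angle between jar's own z axis and vertical below 0.06 rad and angular speed of crank below 0.05 rad/s and linear speed of jar below 0.01 m/s).
It fails at once if the foot is wound on until its spring is solid and it crushes the lid (over 30 N) (contact force between crank and jar above 30 N).
It fails at once if the small jar is tipped by more than 35 degrees (angle between jar's own z axis and vertical above 0.6 rad).
It fails at once if a bystander (tall jar, squeeze bottle, trimming tool, bottle cap) is moved by more than 40 mm (distance of any of big_jar, squeeze_bottle, trim_tool, loose_cap from where it was at the start of the episode above 0.04 m).
It also fails if it takes over 72 s, if anything falls off the work surface, if the arm or the gripper's body presses on something with over 40 N, if the wrist force passes 120 N, or if a joint passes its speed limit or range.

## Robot

A 7-joint arm with a two-finger parallel gripper is mounted at the origin on a cart in front of the work surface, level with it; the furniture and walls round the work are solid. World frame = base frame: x ahead of the robot, y to its left, z up, the work surface at z = 0. Lengths are in mm, angles in rad, forces in N, time in s.
With the tool pointing down it reaches from about 400 to 900 mm from the base axis. Payload 5.5 kg.
Tool frame: the origin (TCP) lies between the finger pads; the fingertips stand 17 mm ahead of it and the grasp point (between the pads) lies 2 mm behind it; z points along the fingers, y is the line along which they close (so a half turn about z gives the same grasp; the last joint's range is limited). The gripper opens to 85 mm and grips with 20 to 120 N. Pads are 22 mm wide; open, the fingers measure 114 mm over their backs; the gripper's body (76 mm by 85 mm) begins 54 mm behind the grasp point. The pads swing forward as they close: fully open they stand 13 mm farther back than shut.
Start: joints at [-1.044, 0.501, -0.427, 1.55, 0.221, 1.138, -0.21], TCP at [169.45, 627.524, 248.31] pointing down, gripper open.
Joint ranges: [-2.88, 2.88], [-0.31, 2.03], [-1.54, 1.56], [0.2, 2.42], [-1.41, 4.55], [0.19, 2.02], [-2.57, 2.57]. Speed limits (rad/s): [2.57, 2.57, 3.14, 3.14, 3.14, 3.14, 3.14].

## Interface

Orientations are given as a unit quaternion [w, x, y, z].
In Python, from rig import arm gives the robot as it stands. The module is installed in compiled form; this text tells all that it offers.
- The arm moves only by the tool play_rows, never from a script. Its argument "motion" is a list of rows, each a list of 6 numbers: the shift along the tool's x, y, z as a fraction of full scale, then the turn, a rotation vector about the tool's x, y, z as a fraction of full scale. A call has 1 to 8 rows; each row is the pose to reach, as a shift and turn from the pose commanded when the call began, along the tool's axes at that moment, turning the shorter way round; what a row does not reach only later rows make up. Full scale, the value 1, is 200 mm for a shift and 180 degrees for a turn. A row lasts 1/8 s, in which the tool goes at most 62.5 mm and 10.7 degrees, less where a joint would pass 70% of its speed; a pose out of reach is approached as far as the arm can. A call with a number of a shift or a turn outside -1 to 1 is refused whole. A call with a gripper value outside its range is refused whole. "hand" is the opening, from 0 (shut) to 1 (fully open), set as the call begins (left out, the last holds). The fingers move at their own pace and stop on an object; "newtons" is the grip in N (left out, the last holds). Time passes only in rows, so rows that repeat a pose let the fingers close. It gives the time, the measured TCP pose, the force, the opening and the grip force at its end, in the units of the state.
- arm.observe(): the state, without advancing time (a new reading comes with each control period).
- arm.capture(name): name is "scene" or "top" or "wrist"; returns the picture (420x560x3 uint8, blue, green, red); there is no depth.
- arm.camera_info(name): a dict with "camera_matrix" (3x3 intrinsics, pixels), "k1" (the pictures are not rectified: a ray, as slopes to the right and down, at radius r is drawn at 1 + k1 r^2 times it, then the intrinsics apply), "R" (3x3) and "t" (3): a world point X has camera coordinates R X + t. Camera axes: x right, y down, z forward; pixel columns grow to the right and rows downward; lengths in mm; the calibration is good to about 2 mm. A picture is of the moment at which its call begins: read the wrist's pose just before it. camera_info takes no time and is no camera call; for the wrist camera it gives the pose at the moment of the call.
- arm.close_job(): hands the job in; it is judged then, once.
Trained networks look in the newest picture that a camera, given by its name, has taken for a name from the list of things; names that differ only in an ending like _2 or _b are one class to them, and where a whole thing is asked for, a point or a joint stands for the part that bears it (a point fixed in the world has none). Each returns a list of dicts, best first, with "conf" (0 to 1); they miss things now and then, are a little off and sometimes report something else, mostly with a low value. They report only what shows in the picture. A call takes as long as a camera call. They do not tell look-alikes from the thing itself.
- arm.silhouettes(target, camera): "mask" (420x560 bool, what is visible of it).
- arm.place_of(target, camera): "point" ([x, y, z] in mm, in world coordinates, good to about 4 mm: a listed point, or the origin of a listed thing).
The state is a dict: "time_s": time; "q": joint angles; "qd": joint speeds; "effort": joint torques, N m; "eef_pos": TCP position; "tool_rot": TCP orientation; "contact_force": force on the tool from outside, world axes, zero at the start; "ft_torque": the same for the moment, N m; "width": opening from 0.0 (shut) to 1.0 (fully open); "grasp_force": force on a finger pad.
Only numpy, scipy, OpenCV 4.12 (cv2) and the standard library are available. Lean on these libraries where they do the work, as an engineer would, in place of code of your own. Each camera call takes 0.05 s, during which the arm holds its last target. There are 200 camera calls.

## Working session

There is one attempt and no reset: what is moved stays moved. The work goes in short steps, Python scripts to look and compute and a tool call to move; the robot and the scene stay as the last step left them, time stands still between calls to the robot, and variables do not carry over. Pictures are saved under pics/ and viewed, at most 10 in all, crops included, and the job is handed in when it is done.

Besides the shell and the picture viewer there is one more tool, called after "Emit:" as name(argument=value, ...), one argument or row to a line, values as JSON. play_rows: Moves the arm, as the interface text tells. Shift numbers are shares of 200 mm and turn numbers shares of 180 degrees, none past 1 either way. Its arguments: {"type":"object","properties":{"motion":{"type":"array","items":{"type":"array","items":{"type":"number","minimum":-1,"maximum":1}}},"hand":{"type":"number"},"newtons":{"type":"number"}},"required":["motion"]}

```bash
mkdir -p pics; cat > h.py <<'E'
import numpy as np, cv2
from rig import arm
from scipy.spatial.transform import Rotation as R
def rot(q): return R.from_quat([q[1],q[2],q[3],q[0]])
def pix2ray(c,u,v):
    i=arm.camera_info(c);K=np.array(i["camera_matrix"]);k=i["k1"]
    p=np.array([(u-K[0,2])/K[0,0],(v-K[1,2])/K[1,1]]);s=p.copy()
    for _ in range(20): s=p/(1+k*(s@s))
    Rm=np.array(i["R"]);t=np.array(i["t"])
    return -Rm.T@t, Rm.T@np.array([s[0],s[1],1])
def at_z(c,u,v,z):
    o,d=pix2ray(c,u,v);return o+d*(z-o[2])/d[2]
def proj(c,X):
    i=arm.camera_info(c);K=np.array(i["camera_matrix"]);p=np.array(i["R"])@np.array(X,float)+np.array(i["t"])
    s=p[:2]/p[2];s=s*(1+i["k1"]*(s@s));return s*[K[0,0],K[1,1]]+[K[0,2],K[1,2]]
def to_tool(X,s=None):
    s=s or arm.observe();return rot(s["tool_rot"]).inv().apply(np.array(X)-s["eef_pos"])
E
python3 - <<'E'
from h import *
np.set_printoptions(precision=3,suppress=True)
s=arm.observe();print(s["time_s"],s["eef_pos"],s["tool_rot"],s["width"],s["contact_force"]);print(rot(s["tool_rot"]).as_matrix())
a=arm.capture("scene");b=arm.capture("top")
cv2.imwrite("pics/scene.png",a);cv2.imwrite("pics/top.png",b)
for c in("scene","top"):
  for n in("jar","big_jar","shaker","cup","lip","crank","handle","squeeze_bottle","trim_tool","loose_cap"):
    print(c,n,[(np.round(d["point"]),round(d["conf"],2),np.round(proj(c,d["point"]))) for d in arm.place_of(n,c)])
E
```

```text
0.0 [169.395 626.887 247.279] [-0.     0.132  0.991 -0.001] 1.0022925027164136 [ 0.044 -0.533 -0.64 ]
[[-0.965  0.261 -0.001]
 [ 0.261  0.965 -0.002]
 [ 0.    -0.002 -1.   ]]
scene jar [(array([442., 256.,   1.]), 0.72, array([199., 232.])), (array([463.,  89.,   4.]), 0.62, array([230., 258.]))]
scene big_jar [(array([466.,  88.,   2.]), 0.85, array([231., 258.]))]
scene shaker [(array([ 616., -164.,   -4.]), 0.79, array([323., 291.]))]
scene cup [(array([ 512., -157.,   47.]), 0.96, array([292., 292.])), (array([632., 128.,  -2.]), 0.3, array([269., 233.]))]
scene lip [(array([ 441., -146.,   60.]), 0.85, array([267., 298.]))]
scene crank [(array([ 614., -168.,  236.]), 0.6, array([331., 223.]))]
scene handle [(array([ 658., -164.,  272.]), 0.47, array([345., 205.]))]
scene squeeze_bottle [(array([632., 129.,  -1.]), 0.88, array([269., 233.]))]
scene trim_tool [(array([537.,  81.,   2.]), 0.42, array([252., 251.]))]
scene loose_cap [(array([ 582., -365.,    3.]), 0.62, array([365., 344.])), (array([466.,  90.,   4.]), 0.42, array([230., 258.]))]
top jar [(array([446., 257.,   2.]), 0.79, array([203., 250.])), (array([447., 388.,  -1.]), 0.62, array([167., 252.]))]
top big_jar [(array([468.,  91.,   3.]), 0.7, array([249., 242.]))]
top shaker [(array([ 612., -169.,    2.]), 0.73, array([318., 199.]))]
top cup [(array([ 512., -153.,   44.]), 0.73, array([317., 223.]))]
top lip [(array([ 443., -146.,   61.]), 0.88, array([317., 242.]))]
top crank [(array([ 618., -168.,  244.]), 0.53, array([325., 178.]))]
top handle [(array([ 653., -168.,  274.]), 0.5, array([325., 165.]))]
top squeeze_bottle [(array([631., 122.,  -2.]), 0.65, array([239., 198.]))]
top trim_tool [(array([534.,  82.,  -2.]), 0.61, array([251., 224.]))]
top loose_cap [(array([ 583., -365.,   -4.]), 0.65, array([371., 204.]))]
```

View pics/scene.png

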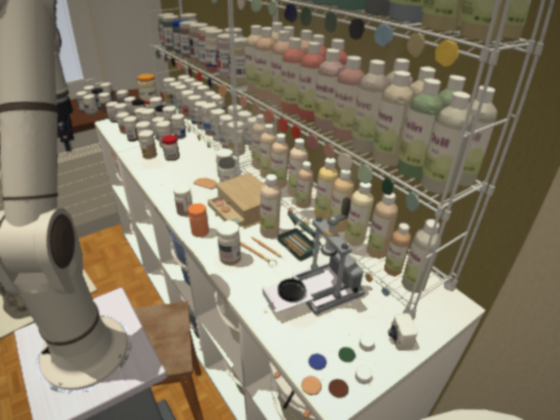

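View pics/top.png

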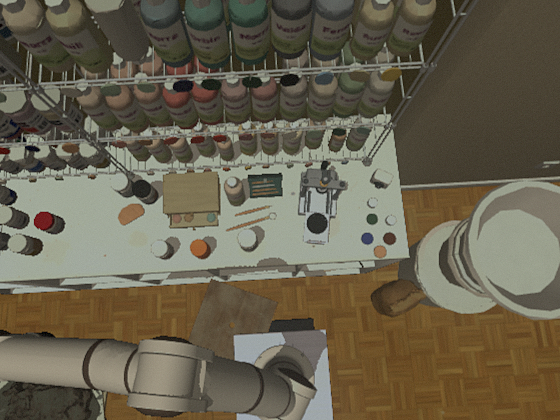

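Candidates for the jar (scene picture): white jar at (183,200), orange look-alike at (199,219), white jar at (229,242). I'll check the two white ones by height in one close crop.

```bash
python3 - <<'E'
from h import *
np.set_printoptions(precision=1,suppress=True)
a=cv2.imread("pics/scene.png")[165:275,150:290]
cv2.imwrite("pics/crop.png",cv2.resize(a,None,fx=5,fy=5,interpolation=cv2.INTER_CUBIC))
for X in((447,388),(444,256),(466,89)):
  print(X,proj("scene",(*X,0)),[proj("scene",(*X,z)) for z in(98,121)])
E
```

```text
(447, 388) [183.9 212.3] [array([180.4, 188.8]), array([179.5, 183. ])]
(444, 256) [199.7 232.3] [array([196.6, 208. ]), array([195.8, 202. ])]
(466, 89) [230.6 258.6] [array([228.8, 233.5]), array([228.3, 227.2])]
```

View pics/crop.png

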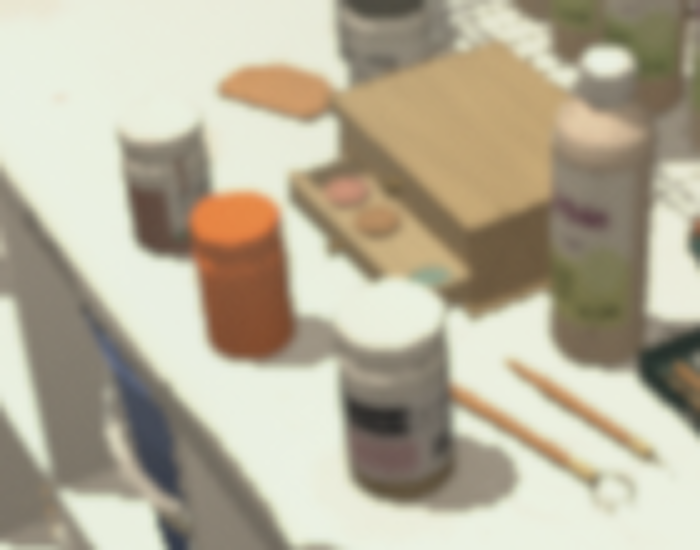

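The white jar at base (447,388) is the small one: its lid centre is at scene (182,189), which fits 98 mm. The other white jar's lid at (228,227) fits 121 mm. Moving above the small one.

Emit:
play_rows(
  motion=[
    [-0.2, -0.1, 0, 0, 0, 0],
    [-0.4, -0.2, 0, 0, 0, 0],
    [-0.6, -0.3, 0, 0, 0, 0],
    [-0.8, -0.39, 0, 0, 0, 0],
    [-0.8, -0.39, 0, 0, 0, 0],
  ],
  hand=1,
)

```text
time_s: 1.72
eef_pos: [308.3, 507.3, 248.2]
tool_rot: [0.001, 0.135, 0.991, -0.001]
contact_force: [-0.8, 0.8, -0.3]
width: 0.999
grasp_force: 0.0
```

Emit:
play_rows(
  motion=[
    [-0.2, -0.1, 0, 0, 0, 0.025],
    [-0.4, -0.2, 0, 0, 0, 0.05],
    [-0.6, -0.3, 0, 0, 0, 0.075],
    [-0.8, -0.38, 0, 0, 0, 0.085],
    [-0.82, -0.4, 0, 0, 0, 0.085],
    [-0.82, -0.4, 0, 0, 0, 0.085],
  ],
)

```text
time_s: 2.48
eef_pos: [440.2, 391.3, 248.3]
tool_rot: [-0.0, 0.262, 0.965, 0.0]
contact_force: [-1.5, 0.9, 0.1]
width: 1.0
grasp_force: 0.0
```

```bash
python3 - <<'E'
from h import *
np.set_printoptions(precision=3,suppress=True)
s=arm.observe();print(s["time_s"],s["eef_pos"],s["q"]);print(rot(s["tool_rot"]).as_matrix())
a=arm.capture("wrist");cv2.imwrite("pics/w1.png",a)
print([(np.round(d["point"],1),round(d["conf"],2)) for d in arm.place_of("jar","wrist")])
for d in arm.silhouettes("jar","wrist"): print(d["conf"],cv2.boundingRect(d["mask"].astype(np.uint8)))
print(proj("wrist",(447,388,98)))
E
```

```text
2.475 [440.227 391.288 248.277] [-0.547  0.374 -0.285  1.713  0.116  1.071  0.171]
[[-0.863  0.506 -0.001]
 [ 0.506  0.863  0.001]
 [ 0.001  0.    -1.   ]]
[(array([445.6, 259.3,   2.1]), 0.98), (array([452.1, 390.7,  -0.2]), 0.79)]
0.92 (138, 214, 77, 71)
0.73 (252, 165, 62, 74)
[277.642 210.913]
```

View pics/w1.png

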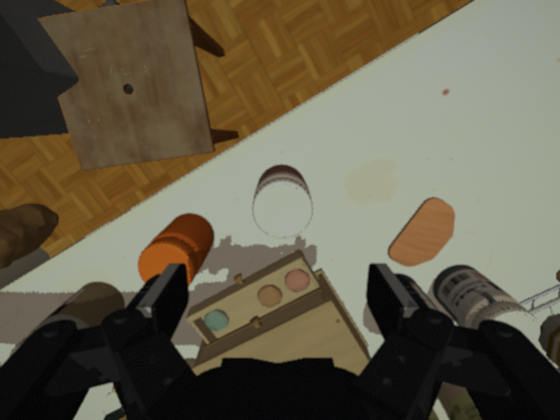

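The wrist picture shows the white jar's lid at about (283,208), the orange one at (165,255), and the drawer clear below it. Computing the lid centre.

```bash
python3 - <<'E'
from h import *
np.set_printoptions(precision=1,suppress=True)
X=at_z("wrist",283,208.5,98);print(X,to_tool(X), np.linalg.norm(at_z("wrist",252.5,208.5,98)-at_z("wrist",313.5,208.5,98)))
E
```

```text
[447.5 393.6  98. ] [ -6.6   5.1 150.4] 57.76906752236981
```

Emit:
play_rows(
  motion=[
    [-0.03, 0.02, 0.15, 0, 0, 0],
    [-0.035, 0.02, 0.3, 0, 0, 0],
    [-0.035, 0.02, 0.3, 0, 0, 0],
    [-0.035, 0.02, 0.3, 0, 0, 0],
  ],
)

```text
time_s: 3.12
eef_pos: [448.7, 391.7, 189.3]
tool_rot: [0.0, 0.262, 0.965, 0.001]
contact_force: [0.7, -0.4, -0.2]
width: 0.999
grasp_force: 0.0
```

```bash
python3 - <<'E'
from h import *
np.set_printoptions(precision=1,suppress=True)
a=arm.capture("wrist");cv2.imwrite("pics/w2.png",a)
s=arm.observe();print(s["eef_pos"],proj("wrist",(447.5,393.6,98)))
print([(np.round(d["point"],1),round(d["conf"],2)) for d in arm.place_of("jar","wrist")])
for d in arm.silhouettes("jar","wrist"): print(d["conf"],cv2.boundingRect(d["mask"].astype(np.uint8)))
u,v=proj("wrist",(447.5,393.6,98)).astype(int)
c=a[max(v-80,0):v+80,u-100:u+100];cv2.imwrite("pics/c2.png",cv2.resize(c,None,fx=3.5,fy=3.5));print(u-100,max(v-80,0))
E
```

```text
[449.2 391.8 189.8] [278.4 219.1]
[(array([444.7, 257.4,   0.7]), 0.77), (array([451.2, 390.6,  -0.1]), 0.68)]
0.57 (240, 166, 77, 92)
178 138
```

View pics/c2.png

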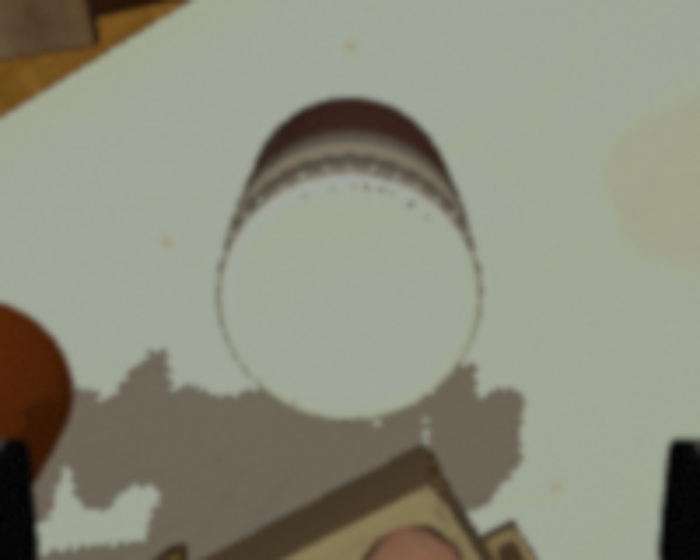

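```bash
python3 - <<'E'
from h import *
np.set_printoptions(precision=1,suppress=True)
X=at_z("wrist",278,222,98);print(X,to_tool(X)); print(at_z("wrist",278,257.7,98)-at_z("wrist",278,187,98))
E
```

```text
[449.7 391.9  98. ] [ 0.1  0.2 91.9]
[ 49.  -28.6   0. ]
```

Emit:
play_rows(
  motion=[
    [0, 0, 0.2, 0, 0, 0],
    [0, 0, 0.4, 0, 0, 0],
    [0, 0, 0.55, 0, 0, 0],
    [0, 0, 0.63, 0, 0, 0],
    [0, 0, 0.63, 0, 0, 0],
  ],
)

```text
time_s: 3.9
eef_pos: [448.9, 390.3, 62.0]
tool_rot: [-0.0, 0.262, 0.965, -0.0]
contact_force: [1.2, -0.4, 0.6]
width: 0.999
grasp_force: 0.0
```

Emit:
play_rows(
  motion=[
    [0, 0, 0, 0, 0, 0],
    [0, 0, 0, 0, 0, 0],
    [0, 0, 0, 0, 0, 0],
    [0, 0, 0, 0, 0, 0],
    [0, 0, 0, 0, 0, 0],
    [0, 0, 0, 0, 0, 0],
  ],
  hand=0.3,
  newtons=30,
)

```text
time_s: 4.65
eef_pos: [450.2, 391.4, 64.1]
tool_rot: [0.001, 0.262, 0.965, 0.001]
contact_force: [0.0, -0.3, 6.4]
width: 0.68
grasp_force: 32.9
```

```bash
python3 - <<'E'
from h import *
np.set_printoptions(precision=2,suppress=True)
s=arm.observe();print(s["eef_pos"],s["width"],s["grasp_force"])
a=arm.capture("wrist")
for c,n in (("scene",0),("top",0)):
  arm.capture(c)
  for k in("cup","lip","shaker","crank","handle"):
    print(c,k,[(np.round(d["point"]),round(d["conf"],2)) for d in arm.place_of(k,c)])
E
```

```text
[450.18 391.41  64.07] 0.6800767350770951 32.85344914533198
scene cup [(array([ 511., -155.,   46.]), 0.81)]
scene lip [(array([ 438., -147.,   60.]), 0.95)]
scene shaker [(array([ 613., -166.,   -4.]), 0.68)]
scene crank [(array([ 613., -170.,  239.]), 0.72), (array([538.,  81.,   3.]), 0.16)]
scene handle [(array([ 657., -168.,  272.]), 0.58)]
top cup [(array([ 510., -154.,   46.]), 0.71)]
top lip [(array([ 444., -147.,   59.]), 0.55)]
top shaker [(array([ 615., -169.,    2.]), 0.6)]
top crank [(array([ 616., -168.,  244.]), 0.6)]
top handle [(array([ 654., -167.,  274.]), 0.52)]
```

Emit:
play_rows(
  motion=[
    [0, 0, -0.15, 0, 0, 0],
    [0, 0, -0.35, 0, 0, 0],
    [0, 0, -0.6, 0, 0, 0],
    [0, 0, -0.75, 0, 0, 0],
    [0, 0, -0.75, 0, 0, 0],
  ],
)

```text
time_s: 5.92
eef_pos: [450.2, 391.4, 214.8]
tool_rot: [0.002, 0.262, 0.965, 0.002]
contact_force: [0.7, -0.5, -4.6]
width: 0.684
grasp_force: 35.3
```

Emit:
play_rows(
  motion=[
    [-0.08, -0.1, 0, 0, 0, 0],
    [-0.2, -0.26, 0, 0, 0, 0],
    [-0.32, -0.42, 0, 0, 0, 0],
    [-0.44, -0.58, 0, 0, 0, 0],
    [-0.55, -0.74, 0, 0, 0, 0],
  ],
)

```text
time_s: 6.55
eef_pos: [467.7, 204.8, 209.9]
tool_rot: [-0.001, 0.262, 0.965, -0.001]
contact_force: [0.9, 0.2, -3.8]
width: 0.681
grasp_force: 35.2
```

Emit:
play_rows(
  motion=[
    [-0.12, -0.15, 0, 0, 0, 0],
    [-0.23, -0.3, 0, 0, 0, 0],
    [-0.34, -0.45, 0, 0, 0, 0],
    [-0.45, -0.6, 0, 0, 0, 0],
    [-0.55, -0.74, 0, 0, 0, 0],
  ],
)

```text
time_s: 7.18
eef_pos: [487.3, 22.1, 210.0]
tool_rot: [-0.002, 0.263, 0.965, -0.001]
contact_force: [-1.3, -0.2, -4.0]
width: 0.683
grasp_force: 35.2
```

Emit:
play_rows(
  motion=[
    [-0.12, -0.15, 0, 0, 0, -0.03],
    [-0.23, -0.3, 0, 0, 0, -0.06],
    [-0.34, -0.45, 0, 0, 0, -0.09],
    [-0.45, -0.6, 0, 0, 0, -0.12],
    [-0.52, -0.7, 0, 0, 0, -0.132],
    [-0.55, -0.74, 0, 0, 0, -0.132],
    [-0.55, -0.74, 0, 0, 0, -0.132],
  ],
)

```text
time_s: 8.05
eef_pos: [508.1, -159.4, 210.9]
tool_rot: [-0.001, 0.059, 0.998, 0.0]
contact_force: [-0.3, 0.1, -3.5]
width: 0.678
grasp_force: 35.2
```

```bash
python3 - <<'E'
from h import *
np.set_printoptions(precision=2,suppress=True)
s=arm.observe();print(s["time_s"],s["eef_pos"],s["width"],s["grasp_force"],s["q"]);print(rot(s["tool_rot"]).as_matrix())
a=arm.capture("wrist");cv2.imwrite("pics/w3.png",a)
for k in("cup","lip","jar","handle"):
    print(k,[(np.round(d["point"],1),round(d["conf"],2)) for d in arm.place_of(k,"wrist")])
E
```

```text
8.05 [ 508.07 -159.36  210.95] 0.6780545291256828 35.19374320283532 [ 0.32  0.31 -0.08  1.89  0.03  0.95  1.68]
[[-0.99  0.12 -0.  ]
 [ 0.12  0.99  0.  ]
 [ 0.    0.   -1.  ]]
cup [(array([ 511.3, -151.2,   45.1]), 0.95)]
lip [(array([ 443.8, -147.1,   63.5]), 0.89)]
jar [(array([ 511.5, -157.6,  146.9]), 0.67)]
handle [(array([542. ,  83.3,   3.1]), 0.56)]
```

View pics/w3.png

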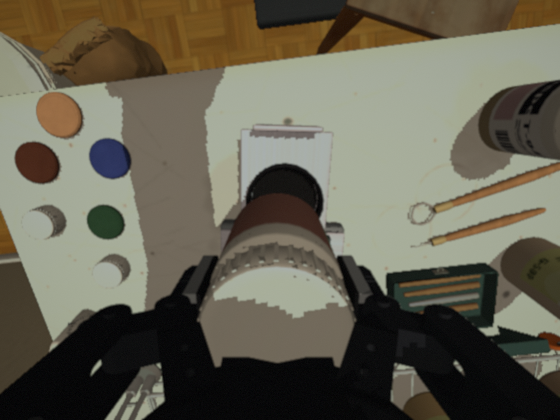

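The wrist picture shows the held jar and, below it, the black cup ring from about (247..324, 165). The tray lip is at (288,128). Fitting the ring's outer edge on its rim plane, z=60.

```bash
cat > ring.py <<'E'
from h import *
from scipy.optimize import least_squares
np.set_printoptions(precision=1,suppress=True)
def ringfit(a,c0,zs=60,r=37.5,save=None,th=110):
    g=cv2.cvtColor(a,cv2.COLOR_BGR2GRAY).astype(float);P=[];Q=[]
    for t in np.radians(np.arange(0,360,4)):
        d=np.array([np.cos(t),np.sin(t)])
        X=[np.r_[c0+d*q,zs] for q in np.arange(r-8,r+9,.5)]
        uv=np.array([proj("wrist",x) for x in X])
        if (uv[:,0]<2).any() or (uv[:,0]>557).any() or (uv[:,1]<2).any() or (uv[:,1]>417).any(): continue
        v=np.array([cv2.getRectSubPix(g.astype(np.float32),(1,1),tuple(map(float,p)))[0,0] for p in uv])
        df=v[4:]-v[:-4];k=df.argmax()
        if df[k]>50 and v[:k+1].max()<th: P.append(X[k+2][:2]);Q.append(uv[k+2])
    P=np.array(P);f=lambda p:np.hypot(*(P-p[:2]).T)-p[2]
    s=least_squares(f,[*c0,r],loss="soft_l1");s2=least_squares(lambda p:np.hypot(*(P-p).T)-r,c0,loss="soft_l1")
    print(len(P),s.x,s2.x,np.abs(s.fun).mean())
    for q in Q: cv2.circle(a,tuple(np.round(q).astype(int)),0,(0,0,255),-1)
    return s2.x
E
python3 - <<'E'
from ring import *
a=cv2.imread("pics/w3.png")
p=ringfit(a,np.array([511.,-154.]));p=ringfit(a,p)
s=arm.observe();
for dz,r in((147,30),):
  for t in np.arange(0,6.28,.05):
    u=proj("wrist",(s["eef_pos"][0]+r*np.cos(t),s["eef_pos"][1]+r*np.sin(t),dz));cv2.circle(a,tuple(np.round(u).astype(int)),0,(0,255,0),-1)
cv2.imwrite("pics/c3.png",cv2.resize(a[110:290,190:380],None,fx=3.3,fy=3.3,interpolation=cv2.INTER_NEAREST))
E
```

```text
Traceback (most recent call last):
  File "ring.py", line 9, in ringfit
    uv=np.array([proj("wrist",x) for x in X])
                 ~~~~^^^^^^^^^^^
  File "h.py", line 14, in proj
    i=arm.camera_info(c);K=np.array(i["camera_matrix"]);p=np.array(i["R"])@np.array(X,float)+np.array(i["t"])
ValueError: time passes only in moves, steps and waits
```

```bash
sed -i 's/arm.camera_info(c)/ci(c)/' h.py; sed -i '2a import functools\n@functools.lru_cache\ndef ci(c): return arm.camera_info(c)' h.py
python3 - <<'E'
from ring import *
a=cv2.imread("pics/w3.png")
p=ringfit(a,np.array([511.,-154.]));p=ringfit(a,p)
s=arm.observe();
for dz,r in((147,30),):
  for t in np.arange(0,6.28,.05):
    u=proj("wrist",(s["eef_pos"][0]+r*np.cos(t),s["eef_pos"][1]+r*np.sin(t),dz));cv2.circle(a,tuple(np.round(u).astype(int)),0,(0,255,0),-1)
cv2.imwrite("pics/c3.png",cv2.resize(a[110:290,190:380],None,fx=3.3,fy=3.3,interpolation=cv2.INTER_NEAREST))
E
```

```text
53 [ 511.  -151.3   36.9] [ 511.7 -151.6] 0.36847953873361017
54 [ 511.1 -151.4   37. ] [ 511.7 -151.7] 0.5569708776964889
```

View pics/c3.png

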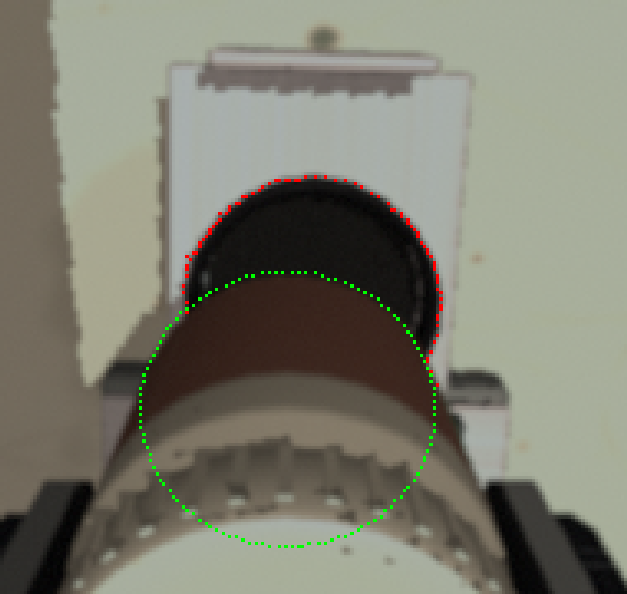

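Emit:
play_rows(
  motion=[
    [-0.01, 0.04, 0.1, 0, 0, 0],
    [-0.01, 0.04, 0.22, 0, 0, 0],
    [-0.01, 0.04, 0.33, 0, 0, 0],
    [-0.01, 0.04, 0.36, 0, 0, 0],
    [-0.01, 0.04, 0.36, 0, 0, 0],
  ],
)

```text
time_s: 8.93
eef_pos: [512.0, -151.4, 140.4]
tool_rot: [-0.0, 0.058, 0.998, 0.0]
contact_force: [0.5, -0.5, -3.6]
width: 0.682
grasp_force: 35.2
```

```bash
python3 - <<'E'
from ring import *
s=arm.observe();print(s["eef_pos"])
a=arm.capture("wrist");cv2.imwrite("pics/w4.png",a)
p=ringfit(a,np.array([511.,-151.5]));p=ringfit(a,p)
X=s["eef_pos"]
for t in np.arange(0,6.28,.05):
    u=proj("wrist",(X[0]+30*np.cos(t),X[1]+30*np.sin(t),X[2]-64));cv2.circle(a,tuple(np.round(u).astype(int)),0,(0,255,0),-1)
cv2.imwrite("pics/c4.png",cv2.resize(a[110:290,190:380],None,fx=3.3,fy=3.3,interpolation=cv2.INTER_NEAREST))
E
```

```text
[ 512.  -151.4  140.4]
57 [ 510.  -152.8   37. ] [ 510.7 -152.8] 0.6221333699269778
56 [ 509.5 -152.7   36.6] [ 510.5 -152.7] 0.4882733146822432
```

View pics/c4.png

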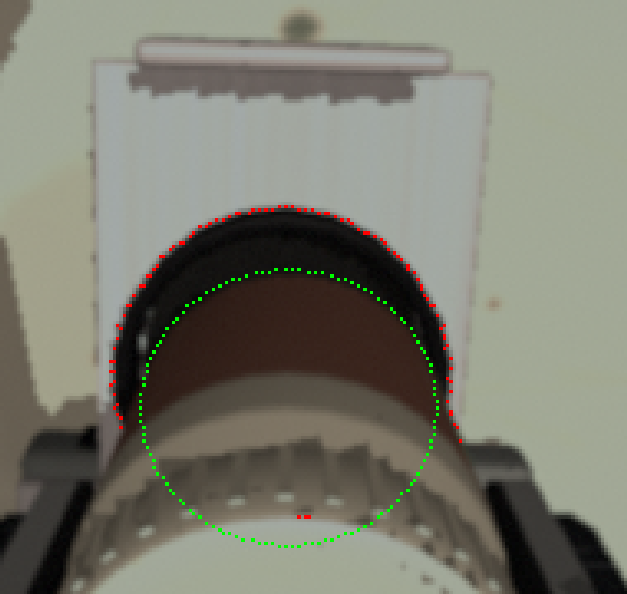

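Emit:
play_rows(
  motion=[
    [0.008, -0.008, 0, 0, 0, 0],
    [0.008, -0.008, 0.03, 0, 0, 0],
    [0.008, -0.008, 0.06, 0, 0, 0],
    [0.008, -0.008, 0.09, 0, 0, 0],
    [0.008, -0.008, 0.11, 0, 0, 0],
    [0.008, -0.008, 0.11, 0, 0, 0],
  ],
)

```text
time_s: 9.72
eef_pos: [509.7, -153.1, 117.7]
tool_rot: [-0.001, 0.058, 0.998, 0.0]
contact_force: [-0.8, -1.1, -3.3]
width: 0.682
grasp_force: 35.2
```

Emit:
play_rows(
  motion=[
    [0, 0, 0.015, 0, 0, 0],
    [0, 0, 0.025, 0, 0, 0],
    [0, 0, 0.033, 0, 0, 0],
    [0, 0, 0.033, 0, 0, 0],
  ],
)

```text
time_s: 10.22
eef_pos: [510.0, -153.2, 111.6]
tool_rot: [-0.0, 0.058, 0.998, 0.0]
contact_force: [0.0, -1.0, -2.8]
width: 0.684
grasp_force: 35.3
```

Emit:
play_rows(
  motion=[
    [0, 0, 0.005, 0, 0, 0],
    [0, 0, 0.01, 0, 0, 0],
    [0, 0, 0.01, 0, 0, 0],
  ],
)

```text
time_s: 10.6
eef_pos: [510.2, -153.3, 109.8]
tool_rot: [0.0, 0.058, 0.998, -0.0]
contact_force: [-0.3, -0.5, -2.3]
width: 0.684
grasp_force: 35.4
```

Emit:
play_rows(
  motion=[
    [0, 0, 0.005, 0, 0, 0],
    [0, 0, 0.01, 0, 0, 0],
    [0, 0, 0.01, 0, 0, 0],
  ],
)

```text
time_s: 10.98
eef_pos: [510.6, -153.4, 109.4]
tool_rot: [0.001, 0.058, 0.998, -0.0]
contact_force: [-3.6, 1.1, 11.5]
width: 0.681
grasp_force: 37.0
```

Seated on the floor (11 N up). Release.

Emit:
play_rows(
  motion=[
    [0, 0, -0.005, 0, 0, 0],
    [0, 0, -0.005, 0, 0, 0],
    [0, 0, -0.005, 0, 0, 0],
    [0, 0, -0.005, 0, 0, 0],
  ],
  hand=1,
)

```text
time_s: 11.48
eef_pos: [510.1, -153.2, 108.5]
tool_rot: [-0.0, 0.058, 0.998, 0.0]
contact_force: [-0.3, 0.7, -1.1]
width: 1.003
grasp_force: 0.0
```

Emit:
play_rows(
  motion=[
    [0, 0, -0.1, 0, 0, 0],
    [0, 0, -0.3, 0, 0, 0],
    [0, 0, -0.5, 0, 0, 0],
    [0, 0, -0.5, 0, 0, 0],
    [0, 0, -0.5, 0, 0, 0],
  ],
)

```text
time_s: 12.1
eef_pos: [509.7, -153.2, 208.3]
tool_rot: [-0.0, 0.058, 0.998, 0.0]
contact_force: [0.7, -0.2, -0.2]
width: 0.999
grasp_force: 0.0
```

```bash
python3 - <<'E'
from ring import *
s=arm.observe();print(s["time_s"],s["eef_pos"])
a=arm.capture("wrist");cv2.imwrite("pics/w5.png",a)
for k in("jar","cup","lip","handle","crank"):
    print(k,[(np.round(d["point"],1),round(d["conf"],2)) for d in arm.place_of(k,"wrist")])
cv2.imwrite("pics/c5.png",cv2.resize(a[90:330,130:430],None,fx=2.4,fy=2.4,interpolation=cv2.INTER_CUBIC))
for q in((510.4,-153.2,46),(510.4,-153.2,60),(510.4,-153.2,144)): print(proj("wrist",q))
E
```

```text
12.1 [ 509.7 -153.2  208.3]
jar [(array([ 512.9, -155.1,   45.6]), 0.62)]
cup []
lip []
handle []
crank [(array([ 616.6, -169.4,    2.2]), 0.24)]
[276.6 199.9]
[276.6 203.7]
[276.5 237.3]
```

View pics/c5.png

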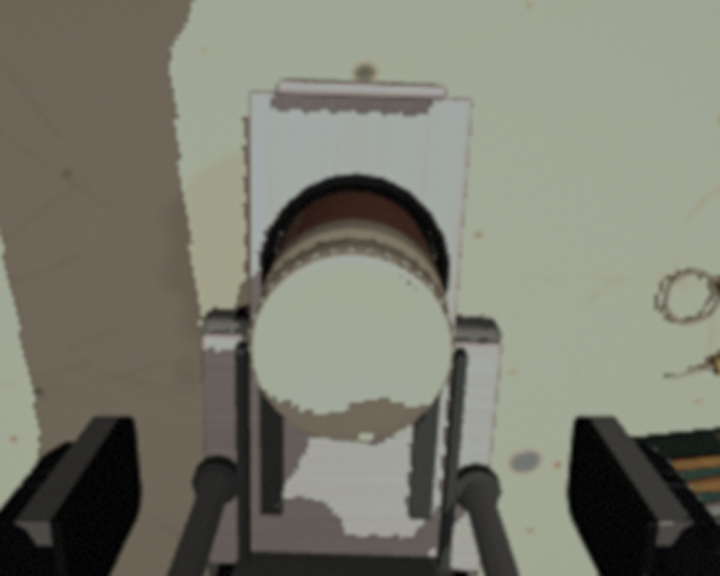

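The jar stands in the cup, lid at full-picture (277,233). Shutting the fingers and moving to the front of the lip.

Emit:
play_rows(
  motion=[
    [0.15, 0, 0, 0, 0, 0],
    [0.35, 0, 0, 0, 0, 0],
    [0.525, 0, 0, 0, 0, 0],
    [0.525, 0, 0.2, 0, 0, 0],
    [0.525, 0, 0.45, 0, 0, 0],
    [0.525, 0, 0.65, 0, 0, 0],
    [0.525, 0, 0.72, 0, 0, 0],
    [0.525, 0, 0.72, 0, 0, 0],
  ],
  hand=0,
)

```text
time_s: 13.4
eef_pos: [405.4, -140.9, 64.2]
tool_rot: [-0.001, 0.058, 0.998, 0.0]
contact_force: [-0.8, -0.0, 0.5]
width: -0.0
grasp_force: 0.0
```

Emit:
play_rows(
  motion=[
    [-0.05, 0, 0, 0, 0, 0],
    [-0.1, 0, 0, 0, 0, 0],
    [-0.13, 0, 0, 0, 0, 0],
    [-0.16, 0, 0, 0, 0, 0],
    [-0.2, 0, 0, 0, 0, 0],
  ],
)

```text
time_s: 14.02
eef_pos: [443.8, -146.0, 64.6]
tool_rot: [-0.002, 0.058, 0.998, -0.0]
contact_force: [-5.3, -0.8, 3.6]
width: 0.001
grasp_force: 2.6
```

Emit:
play_rows(
  motion=[
    [-0.04, 0, 0, 0, 0, 0],
    [-0.08, 0, 0, 0, 0, 0],
    [-0.13, 0, 0, 0, 0, 0],
    [-0.18, 0, 0, 0, 0, 0],
    [-0.23, 0, 0, 0, 0, 0],
    [-0.28, 0, 0, 0, 0, 0],
    [-0.32, 0, 0, 0, 0, 0],
    [-0.35, 0, 0, 0, 0, 0],
  ],
)

```text
time_s: 15.02
eef_pos: [513.1, -155.2, 64.3]
tool_rot: [-0.002, 0.059, 0.998, -0.0]
contact_force: [-5.5, -2.4, 2.4]
width: -0.001
grasp_force: 2.6
```

```bash
python3 - <<'E'
from ring import *
for c in ("wrist","top","scene"):
  arm.capture(c)
  for k in("jar","cup","lip","shaker"):
    print(c,k,[(np.round(d["point"],1),round(d["conf"],2)) for d in arm.place_of(k,c)])
print(arm.observe()["eef_pos"],arm.observe()["contact_force"])
E
```

```text
wrist jar []
wrist cup []
wrist lip []
wrist shaker [(array([ 618.3, -173.8,    2.1]), 0.93)]
top jar [(array([446.4, 256.7,   3.5]), 0.77)]
top cup [(array([632. , 123.8,   1.1]), 0.56), (array([ 595.7, -165.4,   44.4]), 0.5), (array([ 617.7, -166.2,  242.8]), 0.42)]
top lip [(array([ 527.2, -156.3,   59.2]), 0.43), (array([630.8, 125.9,  -0.5]), 0.32)]
top shaker [(array([ 613.2, -168.9,   -0. ]), 0.72)]
scene jar [(array([445.2, 257.8,   2.5]), 0.97), (array([ 600.2, -163. ,   45.1]), 0.82)]
scene cup [(array([ 595.1, -168.4,   46.1]), 0.66)]
scene lip [(array([ 525.2, -157.5,   61. ]), 0.56)]
scene shaker [(array([ 582.4, -365.7,    4. ]), 0.68), (array([ 613.9, -164.7,   -4.7]), 0.56)]
[ 514.3 -154.    64.5] [-4.8 -2.4  0.1]
```

Emit:
play_rows(
  motion=[
    [-0.03, 0, 0, 0, 0, 0],
    [-0.05, 0, 0, 0, 0, 0],
    [-0.065, 0, 0, 0, 0, 0],
    [-0.075, 0, 0, 0, 0, 0],
  ],
)

```text
time_s: 16.27
eef_pos: [528.9, -156.0, 64.5]
tool_rot: [-0.001, 0.058, 0.998, -0.0]
contact_force: [-6.3, -2.7, 0.7]
width: 0.002
grasp_force: 2.5
```

Emit:
play_rows(
  motion=[
    [-0.01, 0, 0, 0, 0, 0],
    [-0.015, 0, 0, 0, 0, 0],
    [-0.015, 0, 0, 0, 0, 0],
  ],
)

```text
time_s: 16.65
eef_pos: [532.0, -156.3, 64.5]
tool_rot: [-0.001, 0.058, 0.998, -0.0]
contact_force: [-5.1, -3.4, 0.6]
width: -0.001
grasp_force: 2.3
```

Emit:
play_rows(
  motion=[
    [-0.01, 0, 0, 0, 0, 0],
    [-0.015, 0, 0, 0, 0, 0],
    [-0.015, 0, 0, 0, 0, 0],
  ],
)

```text
time_s: 17.02
eef_pos: [533.7, -156.5, 64.4]
tool_rot: [-0.002, 0.058, 0.998, -0.0]
contact_force: [-8.2, -1.0, 4.1]
width: -0.001
grasp_force: 4.0
```

Emit:
play_rows(
  motion=[
    [-0.01, 0, 0, 0, 0, 0],
    [-0.015, 0, 0, 0, 0, 0],
    [-0.015, 0, 0, 0, 0, 0],
  ],
)

```text
time_s: 17.4
eef_pos: [533.8, -156.6, 64.2]
tool_rot: [-0.005, 0.059, 0.998, 0.0]
contact_force: [-16.1, -1.1, 11.4]
width: -0.0
grasp_force: 7.7
```

Firm stop reached. Back off and rise.

Emit:
play_rows(
  motion=[
    [0.1, 0, 0, 0, 0, 0],
    [0.25, 0, 0, 0, 0, 0],
    [0.25, 0, -0.2, 0, 0, 0],
    [0.25, 0, -0.45, 0, 0, 0],
    [0.25, 0, -0.75, 0, 0, 0],
    [0.25, 0, -1, 0, 0, 0],
    [0.25, 0, -1, 0, 0, 0],
  ],
)

```text
time_s: 18.27
eef_pos: [493.8, -150.7, 270.3]
tool_rot: [0.006, 0.057, 0.998, -0.001]
contact_force: [0.1, 0.3, -0.8]
width: 0.002
grasp_force: 0.0
```

Emit:
play_rows(
  motion=[
    [-0.1, 0, -0.2, 0, 0, 0],
    [-0.3, -0.03, -0.4, 0, 0, 0],
    [-0.5, -0.03, -0.6, 0, 0, 0],
    [-0.5, -0.03, -0.6, 0, 0, 0],
  ],
  hand=0.6,
)

```text
time_s: 18.77
eef_pos: [592.3, -167.5, 387.1]
tool_rot: [0.004, 0.057, 0.998, 0.0]
contact_force: [-0.5, -0.8, -0.9]
width: 0.601
grasp_force: 0.0
```

```bash
python3 - <<'E'
from ring import *
s=arm.observe();print(s["time_s"],s["eef_pos"],s["q"],s["contact_force"])
for c in ("wrist","top","scene"):
  a=arm.capture(c);cv2.imwrite(f"pics/{c}6.png",a)
  for k in("jar","lip","shaker","crank","handle"):
    print(c,k,[(np.round(d["point"],1),round(d["conf"],2)) for d in arm.place_of(k,c)])
b=cv2.imread("pics/scene6.png")[150:330,240:430];a=cv2.imread("pics/wrist6.png")
cv2.imwrite("pics/c6.png",np.hstack([cv2.resize(a,(440,330)),cv2.resize(b,(348,330))]))
E
```

```text
18.775 [ 592.3 -167.5  387.1] [ 0.3  0.3 -0.1  1.5  0.   1.4  1.7] [-0.5 -0.8 -0.9]
wrist jar [(array([443.9, 258.3,   0.7]), 0.79), (array([ 615.6, -170.3,   43.2]), 0.67)]
wrist lip [(array([ 542.1, -157.8,   62.9]), 0.85)]
wrist shaker [(array([ 616.8, -169.9,    1.7]), 0.92)]
wrist crank [(array([ 618.5, -165.8,  238.6]), 0.84)]
wrist handle [(array([ 652.2, -165. ,  272.2]), 0.81)]
top jar [(array([445.9, 255.1,   0.2]), 0.81), (array([ 610.9, -168. ,   44.2]), 0.69)]
top lip [(array([ 547.9, -161.8,   57.8]), 0.84)]
top shaker [(array([ 615.6, -170.1,    1.5]), 0.64)]
top crank [(array([ 617.5, -168.3,  242.3]), 0.46)]
top handle [(array([ 614.5, -168.3,   43.3]), 0.7)]
scene jar [(array([443.6, 257.3,  -1.7]), 0.92), (array([ 614.9, -169.3,   47.2]), 0.57)]
scene lip [(array([ 542.9, -160.8,   58.6]), 0.97)]
scene shaker [(array([ 614. , -163.8,   -4.5]), 0.97)]
scene crank [(array([ 615.1, -170.1,  239.6]), 0.61)]
scene handle [(array([ 655.5, -163.9,  271.6]), 0.59)]
```

View pics/c6.png

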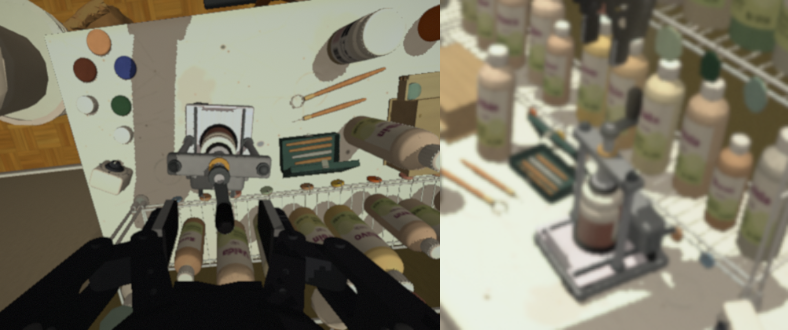

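The crop shows the jar standing in the cup under the screw with the tray home. The crank handle sits at the back, at wrist full-picture (285,270), with shelf bottles behind it. Locating those bottles for clearance, and refining the handle and axis.

```bash
python3 - <<'E'
from ring import *
for c in ("wrist","scene","top"):
  a=arm.capture(c)
  print(c,[(np.round(d["point"]),round(d["conf"],2)) for d in arm.place_of("squeeze_bottle",c)])
  for k in("crank","handle"):
    print(c,k,[(np.round(d["point"],1),round(d["conf"],2)) for d in arm.place_of(k,c)])
for d in arm.silhouettes("handle","wrist")[:2]:print(d["conf"],cv2.boundingRect(d["mask"].astype(np.uint8)))
for u,v in((242,280),(298,285),(200,260),(400,235)):
  print((u,v),[at_z("wrist",u,v,z)[:2] for z in(0,100,200)])
print(proj("wrist",(616,-168,244)),proj("wrist",(655,-166,293)),proj("wrist",(655,-166,251)))
m=cv2.cvtColor(cv2.imread("pics/wrist6.png"),cv2.COLOR_BGR2GRAY)[205:300:5,255:320:4];print(m)
E
```

```text
wrist [(array([630., 136.,  -4.]), 0.65)]
wrist crank [(array([ 617.7, -170.3,  237.6]), 0.95), (array([ 617.7, -172.4,    2.8]), 0.45)]
wrist handle [(array([ 654.2, -164.7,  269. ]), 0.78)]
scene [(array([631., 127.,  -1.]), 0.68)]
scene crank [(array([ 613.5, -166.3,  238.2]), 0.86)]
scene handle [(array([ 654.9, -167.4,  271.8]), 0.43)]
top [(array([632., 124.,   1.]), 0.71)]
top crank [(array([ 616.8, -167.7,  242.6]), 0.45)]
top handle []
0.74 (276, 264, 25, 42)
(242, 280) [array([ 795.3, -258.3]), array([ 740.1, -239. ]), array([ 684.8, -219.6])]
(298, 285) [array([ 818. , -154.8]), array([ 758.3, -155.7]), array([ 698.6, -156.6])]
(200, 260) [array([ 745.5, -329. ]), array([ 700. , -295.9]), array([ 654.5, -262.7])]
(400, 235) [array([738.3,  36.8]), array([694.2,  -1.5]), array([650.1, -39.9])]
[280.5 233.3] [288.9 298.8] [287.3 273.8]
[[126 125 123 108 133 133 135 134 126 120 123 123 123 122 122 122 120]
 [123 123 122 127  73  65  52  81 134 123 121 123 122 120 124 124 120]
 [123 122  76  68  43  73  72  72  46 124 121 120 120 119 121 121 122]
 [123 103  72  56  71  69  73 
[... 406 characters left out ...]
 64  74 193  72  41  43  42 109  72 116 125 160 148 176 148]
 [140 133 123 172 163 106  41  39  39  72 159 153 166 156 175 157 174]
 [163 153 175 175 169 118  14   6   3  15 129 180 192 192 191 182 193]
 [187 191 191 191 159  81   5   3   4   2 113 171 191 191 191 160 176]
 [189 186 191 190 185  47   7   7   9   6  35 186 190 191 192 167 118]
 [191 185 190 190 187  17   5   3   5   5   7 169 188 191 129 140 119]
 [ 64 177 190 190 188   7   5   9   6   5   8  88 168 129 118 118 119]
 [ 73  61 191 190 190  15  10  20  23  18   6  70  75  76 118 123 118]
 [ 69  59 189 188 189  87  19  20  18  18  16  80  80  74  95 118 118]
 [ 77  60 188 189 188 128  38  15  17  24  75  62  65  73  79 116 125]]
```

Emit:
play_rows(
  motion=[
    [-0.1, 0.015, 0, 0, 0, 0],
    [-0.22, 0.03, 0.1, 0, 0, 0],
    [-0.3, 0.043, 0.25, 0, 0, 0],
    [-0.307, 0.043, 0.32, 0, 0, 0],
    [-0.307, 0.043, 0.32, 0, 0, 0],
  ],
)

```text
time_s: 20.95
eef_pos: [648.8, -167.0, 319.4]
tool_rot: [-0.002, 0.058, 0.998, 0.0]
contact_force: [0.3, 0.6, 0.4]
width: 0.598
grasp_force: 0.0
```

```bash
python3 - <<'E'
from ring import *
s=arm.observe();print(s["time_s"],s["eef_pos"],s["contact_force"])
a=arm.capture("wrist")
for k in("crank","handle"):
    print(k,[(np.round(d["point"],1),round(d["conf"],2)) for d in arm.place_of(k,"wrist")])
for d in arm.silhouettes("handle","wrist")[:2]:print(d["conf"],cv2.boundingRect(d["mask"].astype(np.uint8)))
for x in(648,655): print([proj("wrist",(x+dx,-166+dy,293)) for dx,dy in((0,-11),(0,11),(11,0))])
E
```

```text
20.95 [ 648.8 -167.   319.4] [0.3 0.6 0.4]
crank [(array([ 615.5, -167.1,  236. ]), 0.96)]
handle [(array([ 652.5, -167.7,  269.3]), 0.75)]
0.96 (260, 229, 37, 53)
[array([259. , 256.8]), array([298. , 252.7]), array([280.7, 272.2])]
[array([260.6, 268. ]), array([299.2, 263.9]), array([282., 283.])]
```

Emit:
play_rows(
  motion=[
    [-0.027, 0.005, 0.05, 0, 0, 0],
    [-0.027, 0.005, 0.12, 0, 0, 0],
    [-0.027, 0.005, 0.19, 0, 0, 0],
    [-0.027, 0.005, 0.215, 0, 0, 0],
    [-0.027, 0.005, 0.215, 0, 0, 0],
  ],
)

```text
time_s: 21.78
eef_pos: [654.9, -166.5, 276.8]
tool_rot: [-0.001, 0.058, 0.998, 0.0]
contact_force: [-0.2, -0.2, 1.0]
width: 0.602
grasp_force: 0.0
```

Emit:
play_rows(
  motion=[
    [0, 0, 0, 0, 0, 0],
    [0, 0, 0, 0, 0, 0],
    [0, 0, 0, 0, 0, 0],
    [0, 0, 0, 0, 0, 0],
    [0, 0, 0, 0, 0, 0],
  ],
  hand=0.1,
  newtons=40,
)

```text
time_s: 22.4
eef_pos: [655.7, -166.7, 278.4]
tool_rot: [0.001, 0.058, 0.998, -0.0]
contact_force: [0.9, 0.0, 4.6]
width: 0.243
grasp_force: 39.2
```

```bash
cat > circ.py <<'E'
import numpy as np,json,sys
# tool axes in world: x=(-.9932,.116), y=(.116,.9932); prints rows for calls of n steps of `st` deg from angle a0
def calls(a0,ncall,n=3,st=15,r=40,dz=4):
    M=np.array([[-.9932,.1163],[.1163,.9932]])
    f=lambda a:r*np.array([np.cos(np.radians(a)),np.sin(np.radians(a))])
    for c in range(ncall):
        b=a0-c*n*st
        print(b,json.dumps([[*np.round(M@(f(b-k*st)-f(b))/200,3),round(dz*k*st/360/200,4),0,0,0] for k in range(1,n+1)]))
if __name__=="__main__": calls(float(sys.argv[1]),int(sys.argv[2]),*[float(x) if '.' in x else int(x) for x in sys.argv[3:]])
E
python3 circ.py 2 8; python3 -c "
from h import *
print(arm.observe()['contact_force'],arm.observe()['ft_torque'])"
```

```text
2.0 [[-0.001, -0.052, 0.0008, 0, 0, 0], [0.011, -0.103, 0.0017, 0, 0, 0], [0.037, -0.149, 0.0025, 0, 0, 0]]
-43.0 [[0.036, -0.038, 0.0008, 0, 0, 0], [0.081, -0.065, 0.0017, 0, 0, 0], [0.131, -0.079, 0.0025, 0, 0, 0]]
-88.0 [[0.052, -0.001, 0.0008, 0, 0, 0], [0.103, 0.011, 0.0017, 0, 0, 0], [0.149, 0.037, 0.0025, 0, 0, 0]]
-133.0 [[0.038, 0.036, 0.0008, 0, 0, 0], [0.065, 0.081, 0.0017, 0, 0, 0], [0.079, 0.131, 0.0025, 0, 0, 0]]
-178.0 [[0.001, 0.052, 0.0008, 0, 0, 0], [-0.011, 0.103, 0.0017, 0, 0, 0], [-0.037, 0.149, 0.0025, 0, 0, 0]]
-223.0 [[-0.036, 0.038, 0.0008, 0, 0, 0], [-0.081, 0.065, 0.0017, 0, 0, 0], [-0.131, 0.079, 0.0025, 0, 0, 0]]
-268.0 [[-0.052, 0.001, 0.0008, 0, 0, 0], [-0.103, -0.011, 0.0017, 0, 0, 0], [-0.149, -0.037, 0.0025, 0, 0, 0]]
-313.0 [[-0.038, -0.036, 0.0008, 0, 0, 0], [-0.065, -0.081, 0.0017, 0, 0, 0], [-0.079, -0.131, 0.0025, 0, 0, 0]]
[0.89727396 0.04801143 4.5857787 ] [-0.0023617   0.07201511 -0.00618415]
```

Emit:
play_rows(
  motion=[
    [-0.001, -0.052, 0.0008, 0, 0, 0],
    [0.011, -0.103, 0.0017, 0, 0, 0],
    [0.037, -0.149, 0.0025, 0, 0, 0],
  ],
)

```text
time_s: 22.78
eef_pos: [644.7, -196.5, 277.8]
tool_rot: [0.001, 0.058, 0.998, -0.0]
contact_force: [-0.6, 1.6, 6.7]
width: 0.244
grasp_force: 39.5
```

Emit:
play_rows(
  motion=[
    [0.036, -0.038, 0.0008, 0, 0, 0],
    [0.081, -0.065, 0.0017, 0, 0, 0],
    [0.131, -0.079, 0.0025, 0, 0, 0],
  ],
)

```text
time_s: 23.15
eef_pos: [616.7, -208.9, 277.3]
tool_rot: [0.001, 0.059, 0.998, 0.0]
contact_force: [0.5, 2.9, 6.4]
width: 0.248
grasp_force: 39.5
```

Emit:
play_rows(
  motion=[
    [0.052, -0.001, 0.0008, 0, 0, 0],
    [0.103, 0.011, 0.0017, 0, 0, 0],
    [0.149, 0.037, 0.0025, 0, 0, 0],
  ],
)

```text
time_s: 23.52
eef_pos: [588.2, -198.0, 276.8]
tool_rot: [0.001, 0.059, 0.998, -0.0]
contact_force: [2.8, 1.7, 5.1]
width: 0.242
grasp_force: 39.4
```

Emit:
play_rows(
  motion=[
    [0.038, 0.036, 0.0008, 0, 0, 0],
    [0.065, 0.081, 0.0017, 0, 0, 0],
    [0.079, 0.131, 0.0025, 0, 0, 0],
  ],
)

```text
time_s: 23.9
eef_pos: [575.5, -169.9, 276.3]
tool_rot: [0.001, 0.058, 0.998, -0.0]
contact_force: [2.5, -0.6, 4.0]
width: 0.246
grasp_force: 39.4
```

Emit:
play_rows(
  motion=[
    [0.001, 0.052, 0.0008, 0, 0, 0],
    [-0.011, 0.103, 0.0017, 0, 0, 0],
    [-0.037, 0.149, 0.0025, 0, 0, 0],
  ],
)

```text
time_s: 24.28
eef_pos: [586.4, -141.4, 275.9]
tool_rot: [0.001, 0.058, 0.998, -0.001]
contact_force: [3.1, -1.9, 5.3]
width: 0.247
grasp_force: 39.5
```

Emit:
play_rows(
  motion=[
    [-0.036, 0.038, 0.0008, 0, 0, 0],
    [-0.081, 0.065, 0.0017, 0, 0, 0],
    [-0.131, 0.079, 0.0025, 0, 0, 0],
  ],
)

```text
time_s: 24.65
eef_pos: [614.1, -128.7, 275.3]
tool_rot: [0.0, 0.058, 0.998, -0.001]
contact_force: [-0.8, -1.7, 7.3]
width: 0.243
grasp_force: 39.7
```

Emit:
play_rows(
  motion=[
    [-0.052, 0.001, 0.0008, 0, 0, 0],
    [-0.103, -0.011, 0.0017, 0, 0, 0],
    [-0.149, -0.037, 0.0025, 0, 0, 0],
  ],
)

```text
time_s: 25.02
eef_pos: [642.8, -139.2, 274.8]
tool_rot: [-0.0, 0.058, 0.998, -0.0]
contact_force: [-1.6, -0.8, 7.3]
width: 0.246
grasp_force: 39.8
```

Emit:
play_rows(
  motion=[
    [-0.038, -0.036, 0.0008, 0, 0, 0],
    [-0.065, -0.081, 0.0017, 0, 0, 0],
    [-0.079, -0.131, 0.0025, 0, 0, 0],
  ],
)

```text
time_s: 25.4
eef_pos: [655.8, -166.6, 274.3]
tool_rot: [0.0, 0.058, 0.998, 0.0]
contact_force: [-0.3, 1.1, 7.1]
width: 0.244
grasp_force: 39.8
```

Emit:
play_rows(
  motion=[
    [-0.001, -0.052, 0.0008, 0, 0, 0],
    [0.011, -0.103, 0.0017, 0, 0, 0],
    [0.037, -0.149, 0.0025, 0, 0, 0],
  ],
)

```text
time_s: 25.78
eef_pos: [645.1, -196.0, 273.8]
tool_rot: [0.001, 0.058, 0.998, -0.0]
contact_force: [0.7, -0.5, 7.2]
width: 0.246
grasp_force: 39.6
```

Emit:
play_rows(
  motion=[
    [0.036, -0.038, 0.0008, 0, 0, 0],
    [0.081, -0.065, 0.0017, 0, 0, 0],
    [0.131, -0.079, 0.0025, 0, 0, 0],
  ],
)

```text
time_s: 26.15
eef_pos: [616.6, -208.9, 273.3]
tool_rot: [0.001, 0.058, 0.998, -0.0]
contact_force: [0.8, -0.1, 7.1]
width: 0.245
grasp_force: 39.7
```

Emit:
play_rows(
  motion=[
    [0.052, -0.001, 0.0008, 0, 0, 0],
    [0.103, 0.011, 0.0017, 0, 0, 0],
    [0.149, 0.037, 0.0025, 0, 0, 0],
  ],
)

```text
time_s: 26.52
eef_pos: [588.0, -197.8, 272.8]
tool_rot: [0.001, 0.059, 0.998, -0.0]
contact_force: [2.3, -0.2, 6.6]
width: 0.247
grasp_force: 39.6
```

Emit:
play_rows(
  motion=[
    [0.038, 0.036, 0.0008, 0, 0, 0],
    [0.065, 0.081, 0.0017, 0, 0, 0],
    [0.079, 0.131, 0.0025, 0, 0, 0],
  ],
)

```text
time_s: 26.9
eef_pos: [575.6, -170.6, 272.4]
tool_rot: [0.001, 0.059, 0.998, -0.001]
contact_force: [2.3, -2.4, 4.3]
width: 0.25
grasp_force: 39.5
```

Emit:
play_rows(
  motion=[
    [0.001, 0.052, 0.0008, 0, 0, 0],
    [-0.011, 0.103, 0.0017, 0, 0, 0],
    [-0.037, 0.149, 0.0025, 0, 0, 0],
  ],
)

```text
time_s: 27.28
eef_pos: [585.8, -142.1, 271.8]
tool_rot: [-0.0, 0.059, 0.998, -0.001]
contact_force: [0.6, -2.7, 7.0]
width: 0.244
grasp_force: 39.6
```

Emit:
play_rows(
  motion=[
    [-0.036, 0.038, 0.0008, 0, 0, 0],
    [-0.081, 0.065, 0.0017, 0, 0, 0],
    [-0.131, 0.079, 0.0025, 0, 0, 0],
  ],
)

```text
time_s: 27.65
eef_pos: [613.4, -128.8, 271.3]
tool_rot: [-0.001, 0.058, 0.998, -0.001]
contact_force: [-2.4, -1.3, 9.6]
width: 0.245
grasp_force: 39.8
```

Emit:
play_rows(
  motion=[
    [-0.052, 0.001, 0.0008, 0, 0, 0],
    [-0.103, -0.011, 0.0017, 0, 0, 0],
    [-0.149, -0.037, 0.0025, 0, 0, 0],
  ],
)

```text
time_s: 28.02
eef_pos: [642.1, -138.6, 270.8]
tool_rot: [-0.001, 0.058, 0.998, -0.0]
contact_force: [-3.8, 1.0, 9.2]
width: 0.248
grasp_force: 40.0
```

Emit:
play_rows(
  motion=[
    [-0.038, -0.036, 0.0008, 0, 0, 0],
    [-0.065, -0.081, 0.0017, 0, 0, 0],
    [-0.079, -0.131, 0.0025, 0, 0, 0],
  ],
)

```text
time_s: 28.4
eef_pos: [655.7, -165.1, 270.3]
tool_rot: [-0.0, 0.057, 0.998, 0.001]
contact_force: [-0.7, 2.9, 9.6]
width: 0.244
grasp_force: 39.9
```

Drag steps from about 0.7 N to 2.5–3 N between 1.35 and 1.5 turns, so I put the touch at an angle of about -145° in the second turn. Another 867° remains: seven calls of 120°, then 27°.

```bash
python3 circ.py 2 3 8 15 40 3.4; python3 circ.py -118 1 2 14 40 3.4
```

```text
2.0 [[-0.001, -0.052, 0.0007, 0, 0, 0], [0.011, -0.103, 0.0014, 0, 0, 0], [0.037, -0.149, 0.0021, 0, 0, 0], [0.073, -0.186, 0.0028, 0, 0, 0], [0.117, -0.213, 0.0035, 0, 0, 0], [0.168, -0.228, 0.0043, 0, 0, 0], [0.22, -0.229, 0.005, 0, 0, 0], [0.27, -0.216, 0.0057, 0, 0, 0]]
-118.0 [[0.046, 0.025, 0.0007, 0, 0, 0], [0.083, 0.061, 0.0014, 0, 0, 0], [0.11, 0.106, 0.0021, 0, 0, 0], [0.125, 0.156, 0.0028, 0, 0, 0], [0.126, 0.208, 0.0035, 0, 0, 0], [0.114, 0.259, 0.0043, 0, 0, 0], [0.088, 0.305, 0.005, 0, 0, 0], [0.052, 0.342, 0.0057, 0, 0, 0]]
-238.0 [[-0.045, 0.027, 0.0007, 0, 0, 0], [-0.095, 0.042, 0.0014, 0, 0, 0], [-0.147, 0.043, 0.0021, 0, 0, 0], [-0.198, 0.03, 0.0028, 0, 0, 0], [-0.243, 0.005, 0.0035, 0, 0, 0], [-0.281, -0.031, 0.0043, 0, 0, 0], [-0.308, -0.076, 0.005, 0, 0, 0], [-0.323, -0.126, 0.0057, 0, 0, 0]]
-118.0 [[0.043, 0.023, 0.0007, 0, 0, 0], [0.079, 0.056, 0.0013, 0, 0, 0]]
```

Emit:
play_rows(
  motion=[
    [-0.001, -0.052, 0.0007, 0, 0, 0],
    [0.011, -0.103, 0.0014, 0, 0, 0],
    [0.037, -0.149, 0.0021, 0, 0, 0],
    [0.073, -0.186, 0.0028, 0, 0, 0],
    [0.117, -0.213, 0.0035, 0, 0, 0],
    [0.168, -0.228, 0.0043, 0, 0, 0],
    [0.22, -0.229, 0.005, 0, 0, 0],
    [0.27, -0.216, 0.0057, 0, 0, 0],
  ],
)

```text
time_s: 29.4
eef_pos: [596.9, -204.2, 269.1]
tool_rot: [0.001, 0.059, 0.998, -0.001]
contact_force: [4.0, -0.9, 5.4]
width: 0.244
grasp_force: 39.5
```

Emit:
play_rows(
  motion=[
    [0.046, 0.025, 0.0007, 0, 0, 0],
    [0.083, 0.061, 0.0014, 0, 0, 0],
    [0.11, 0.106, 0.0021, 0, 0, 0],
    [0.125, 0.156, 0.0028, 0, 0, 0],
    [0.126, 0.208, 0.0035, 0, 0, 0],
    [0.114, 0.259, 0.0043, 0, 0, 0],
    [0.088, 0.305, 0.005, 0, 0, 0],
    [0.052, 0.342, 0.0057, 0, 0, 0],
  ],
)

```text
time_s: 30.4
eef_pos: [593.3, -135.4, 267.6]
tool_rot: [-0.001, 0.059, 0.998, -0.001]
contact_force: [-1.2, -5.6, 7.6]
width: 0.244
grasp_force: 39.7
```

Emit:
play_rows(
  motion=[
    [-0.045, 0.027, 0.0007, 0, 0, 0],
    [-0.095, 0.042, 0.0014, 0, 0, 0],
    [-0.147, 0.043, 0.0021, 0, 0, 0],
    [-0.198, 0.03, 0.0028, 0, 0, 0],
    [-0.243, 0.005, 0.0035, 0, 0, 0],
    [-0.281, -0.031, 0.0043, 0, 0, 0],
    [-0.308, -0.076, 0.005, 0, 0, 0],
    [-0.323, -0.126, 0.0057, 0, 0, 0],
  ],
)

```text
time_s: 31.4
eef_pos: [655.4, -163.2, 266.4]
tool_rot: [-0.001, 0.057, 0.998, 0.002]
contact_force: [-0.3, 5.2, 7.3]
width: 0.241
grasp_force: 40.0
```

Emit:
play_rows(
  motion=[
    [-0.001, -0.052, 0.0007, 0, 0, 0],
    [0.011, -0.103, 0.0014, 0, 0, 0],
    [0.037, -0.149, 0.0021, 0, 0, 0],
    [0.073, -0.186, 0.0028, 0, 0, 0],
    [0.117, -0.213, 0.0035, 0, 0, 0],
    [0.168, -0.228, 0.0043, 0, 0, 0],
    [0.22, -0.229, 0.005, 0, 0, 0],
    [0.27, -0.216, 0.0057, 0, 0, 0],
  ],
)

```text
time_s: 32.4
eef_pos: [596.9, -204.1, 265.1]
tool_rot: [0.0, 0.059, 0.998, -0.001]
contact_force: [4.5, -2.2, 3.1]
width: 0.243
grasp_force: 39.4
```

Emit:
play_rows(
  motion=[
    [0.046, 0.025, 0.0007, 0, 0, 0],
    [0.083, 0.061, 0.0014, 0, 0, 0],
    [0.11, 0.106, 0.0021, 0, 0, 0],
    [0.125, 0.156, 0.0028, 0, 0, 0],
    [0.126, 0.208, 0.0035, 0, 0, 0],
    [0.114, 0.259, 0.0043, 0, 0, 0],
    [0.088, 0.305, 0.005, 0, 0, 0],
    [0.052, 0.342, 0.0057, 0, 0, 0],
  ],
)

```text
time_s: 33.4
eef_pos: [593.3, -135.4, 263.7]
tool_rot: [-0.001, 0.059, 0.998, -0.001]
contact_force: [-0.5, -8.2, 4.0]
width: 0.246
grasp_force: 39.6
```

Emit:
play_rows(
  motion=[
    [-0.045, 0.027, 0.0007, 0, 0, 0],
    [-0.095, 0.042, 0.0014, 0, 0, 0],
    [-0.147, 0.043, 0.0021, 0, 0, 0],
    [-0.198, 0.03, 0.0028, 0, 0, 0],
    [-0.243, 0.005, 0.0035, 0, 0, 0],
    [-0.281, -0.031, 0.0043, 0, 0, 0],
    [-0.308, -0.076, 0.005, 0, 0, 0],
    [-0.323, -0.126, 0.0057, 0, 0, 0],
  ],
)

```text
time_s: 34.4
eef_pos: [655.1, -161.3, 262.5]
tool_rot: [-0.002, 0.056, 0.998, 0.003]
contact_force: [0.1, 4.5, 7.1]
width: 0.246
grasp_force: 40.1
```

Emit:
play_rows(
  motion=[
    [-0.001, -0.052, 0.0007, 0, 0, 0],
    [0.011, -0.103, 0.0014, 0, 0, 0],
    [0.037, -0.149, 0.0021, 0, 0, 0],
    [0.073, -0.186, 0.0028, 0, 0, 0],
    [0.117, -0.213, 0.0035, 0, 0, 0],
    [0.168, -0.228, 0.0043, 0, 0, 0],
    [0.22, -0.229, 0.005, 0, 0, 0],
    [0.27, -0.216, 0.0057, 0, 0, 0],
  ],
)

```text
time_s: 35.4
eef_pos: [596.7, -203.9, 261.2]
tool_rot: [-0.0, 0.058, 0.998, -0.001]
contact_force: [4.3, -4.1, 1.5]
width: 0.242
grasp_force: 39.6
```

Emit:
play_rows(
  motion=[
    [0.043, 0.023, 0.0007, 0, 0, 0],
    [0.079, 0.056, 0.0013, 0, 0, 0],
    [0.079, 0.056, 0.0013, 0, 0, 0],
  ],
)

```text
time_s: 35.78
eef_pos: [580.7, -187.9, 260.7]
tool_rot: [-0.002, 0.057, 0.998, 0.001]
contact_force: [-4.3, 0.4, 6.3]
width: 0.24
grasp_force: 40.0
```

Emit:
play_rows(
  motion=[
    [0, 0, 0, 0, 0, 0],
    [0, 0, 0, 0, 0, 0],
    [0, 0, 0, 0, 0, 0],
    [0, 0, 0, 0, 0, 0],
  ],
  hand=0.6,
)

```text
time_s: 36.28
eef_pos: [582.6, -190.1, 261.1]
tool_rot: [-0.0, 0.058, 0.998, 0.0]
contact_force: [-0.5, 0.6, 0.2]
width: 0.601
grasp_force: 0.0
```

Emit:
play_rows(
  motion=[
    [0, 0, -0.08, 0, 0, 0],
    [0, 0, -0.2, 0, 0, 0],
    [0, 0, -0.4, 0, 0, 0],
    [0.1, 0, -0.6, 0, 0, 0],
    [0.2, 0, -0.6, 0, 0, 0],
    [0.2, 0, -0.6, 0, 0, 0],
  ],
)

```text
time_s: 37.02
eef_pos: [542.5, -186.0, 383.7]
tool_rot: [0.001, 0.058, 0.998, -0.0]
contact_force: [-0.0, 0.3, -0.2]
width: 0.599
grasp_force: 0.0
```

```bash
python3 - <<'E'
from ring import *
s=arm.observe();print(s["time_s"],s["eef_pos"],s["contact_force"])
for c in ("wrist","scene","top"):
  a=arm.capture(c)
  for k in("jar","lip","crank","handle"):
    print(c,k,[(np.round(d["point"],1),round(d["conf"],2)) for d in arm.place_of(k,c)])
E
```

```text
37.025 [ 542.5 -186.   383.7] [-0.   0.3 -0.2]
wrist jar [(array([ 616.8, -169.3,   45.8]), 0.91)]
wrist lip [(array([ 544.8, -158.5,   60.4]), 0.65)]
wrist crank []
wrist handle [(array([ 576.9, -188.3,  254.4]), 0.76)]
scene jar [(array([446.6, 258.9,   0.6]), 0.97), (array([ 616.3, -167.4,   47.6]), 0.61)]
scene lip [(array([ 543.6, -160.1,   59.3]), 0.8)]
scene crank [(array([ 617.7, -169.8,   48.7]), 0.74), (array([ 611.4, -168.5,  220.4]), 0.7)]
scene handle [(array([ 578.2, -184.6,  257.2]), 0.46), (array([ 616.8, -164.7,   -2. ]), 0.25)]
top jar [(array([445.4, 258.3,   2.8]), 0.61), (array([ 614.5, -170.6,   41.5]), 0.54)]
top lip [(array([ 546.7, -163. ,   56.8]), 0.58)]
top crank [(array([ 617.8, -168.6,  225.7]), 0.49)]
top handle []
```

The jar is in the cup, the tray is home, and the crank sits at about -151°, three turns past the touch. Handing in.

```bash
python3 -c "
from rig import arm
print(arm.close_job())"
```

```text
the job is handed in; nothing more can be done
None
```

I stood the small jar in the cup, pushed the tray home against its stop, wound the crank to about three turns past my estimated touch point (read from the drag on the handle, to roughly ±30°), and handed the job in at about 37 s; no verdict came back.

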